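# Refit the handwheel on a vise screw

## Robot

A 6-joint arm with a two-finger parallel gripper is mounted at the origin on the work surface. World frame = base frame: x ahead of the robot, y to its left, z up, the work surface at z = 0. Lengths are in m, angles in rad, forces in N, time in s.
With the tool pointing down it reaches from about 0.325 to 1 m from the base axis. Payload 5.1 kg.
Tool frame: the origin (TCP) lies at the very end of the fingers, on their centre line; the grasp point (between the pads) lies 19 mm behind it; z points along the fingers, y is the line along which they close (so a half turn about z gives the same grasp; the last joint's range is limited). The gripper opens to 85 mm and grips with 20 to 120 N. Pads are 22 mm wide; open, the fingers measure 114 mm over their backs; the gripper's body (76 mm by 85 mm) begins 54 mm behind the grasp point. The pads swing forward as they close: fully open they stand 13 mm farther back than shut.
Start: joints at [1.038, 0.124, 1.65, -0, 1.367, -0.083], TCP at [0.283, 0.585, 0.231] pointing down, gripper open.
Joint ranges: [-2.61, 2.61], [-1.02, 2.33], [0.03, 2.71], [-1.35, 4.49], [0.32, 2.68], [-2.91, 2.91]. Speed limits (rad/s): [2.57, 2.57, 3.14, 3.14, 3.14, 3.14].

## Interface

Orientations are given as [roll, pitch, yaw] about the fixed x, y, z axes, in that order (R = Rz(yaw) Ry(pitch) Rx(roll)).
In Python, from plant import env gives the robot as it stands.
- The arm moves only by the tool apply_moves, never from a script. Its argument "plan" is text: rows parted by semicolons, each of 7 numbers parted by spaces: the shift along the tool's x, y, z in mm, then the turn, a rotation vector about the tool's x, y, z in units of 5 degrees (1.0 is 5 degrees), then the opening in per cent of the stroke, from 0 (shut) to 100 (fully open). In form: dx dy dz ax ay az grip; .... A call has 1 to 20 rows; each row is the pose to reach, as a shift and turn from the pose commanded when the call began, along the tool's axes at that moment; what a row does not reach only later rows make up. A row lasts 1/12 s, in which the tool goes at most 41.7 mm and 7.16 degrees, less where a joint would pass 70% of its speed; a pose out of reach is approached as far as the arm can. A call with a gripper value outside its range is refused whole. The fingers move at their own pace and stop on an object; "squeeze" is the grip in N (left out, the last holds). Time passes only in rows, so rows that repeat a pose let the fingers close. It gives the time, the measured TCP pose, the force, the opening and the grip force at its end, in the units of the state.
- env.get_state(): the state, without advancing time (a new reading comes with each control period).
- env.camera(name): name is "side" or "top" or "wrist"; returns a dict with "image" (480x640x3 uint8, blue, green, red), "mtx" (3x3 intrinsics, pixels), "distortion" ([k1, k2, p1, p2, k3] as OpenCV has them; the pictures are not rectified), "cam_to_world" (4x4, takes a point from camera to world coordinates). Camera axes: x right, y down, z forward; pixel columns grow to the right and rows downward; lengths in m; the calibration is good to about 2 mm. A picture is of the moment at which its call begins. There is no depth.
- env.close_job(): hands the job in; it is judged then, once.
Trained networks look in the newest picture that a camera, given by its name, has taken for a name from the list of things; names that differ only in an ending like _2 or _b are one class to them, and where a whole thing is asked for, a point or a joint stands for the part that bears it (a point fixed in the world has none). Each returns a list of dicts, best first, with "score" (0 to 1); they miss things now and then, are a little off and sometimes report something else, mostly with a low value. They report only what shows in the picture. A call takes as long as a camera call. They do not tell look-alikes from the thing itself.
- env.regions_of(camera, target): "mask" (480x640 bool, what is visible of it) and "bbox" ([centre column, centre row, width, height] in pixels, round what is visible of it).
The state is a dict: "time_s": time; "qpos": joint angles; "joint_vel": joint speeds; "effort": joint torques, N m; "eef_pos": TCP position; "orientation": TCP orientation; "force": force on the tool from outside, world axes, zero at the start; "torque": the same for the moment, N m; "width": finger opening in m; "gripper_force": force on a finger pad.
Only numpy, scipy, OpenCV 4.12 (cv2) and the standard library are available. Lean on these libraries where they do the work, as an engineer would, in place of code of your own. Each camera call takes 0.05 s, during which the arm holds its last target. There are 200 camera calls.

## Task

Take the black protective cap off the upright splined end of the vise screw and put it in the open metal tray. Then fit the handwheel onto the splined end, bore down, rocking it gently until the teeth mesh and it slides fully home on the collar, and let go. Never force or hammer it onto the screw, and leave the other things on the bench where they are.

Things in the scene. Friction and masses are not known exactly. Their poses are not given: they have to be found in the camera images.
- vise: Vise head fixed to the bench on its back: aluminium plate 110 x 200 x 22 (x, y, z), wooden strip along +x (to x = 73), two steel bosses 38 high at y = +-67, round black housing 92 diameter, top at 72, in the middle, with a steel flange 68 diameter, top at 78. Origin under its centre, z up. Place and yaw vary. The screw's splined end stands upright in the middle.
- seat (a point): Fixed point on the screw's vertical axis: centre of the flat top of its collar (54 diameter), 90 above the bench; z up. The steel splined end rises from here to the nose. The screw turns stiffly on its axis (0.4 N m) and gives downward on a spring: from 5 N up, 4 N/mm, at most 6 mm. The angle at which its teeth stand varies and is NOT given by this frame.
- nose (a point): Tip of the splined end, on the axis, 30 above the seat. Four straight square-cut teeth, 10.6 wide, 35 diameter over the tips, flat upper ends, run from 0 to 20 above the seat; above them a bare core 26 diameter to 24, then a taper to 12 diameter at 30, which centres the bore. Its frame does NOT give the teeth's angle. Under the cap at first.
- wheel_mid (a point): Handwheel, aluminium and steel, about 0.4 kg, lying bore down on the bench. The point is its centre, half-way up: 36 above the underside, 36 below the top; z up. Grip: solid square boss 34 x 34, 38 to 72 above the underside, flats facing its x and y axes. Below it a hub 52 diameter, three spokes and a rim 138 diameter, 11 to 25 above the underside. Home, it is 36 above the seat.
- wheel_bore (a point): Centre of the handwheel's underside, mouth of the splined bore (33 deep); z up. Four inner teeth 10.6 wide, 28.4 diameter across their ends, on the wheel's x and y axes; 37 diameter between teeth. Meshes within about 4 degrees, every 90. Out of mesh the teeth stop end to end with this point 20 above the seat; home, it lies on the seat.
- cap_mid (a point): Black plastic protective cap, 40 g, an upside-down cup 46 diameter, 44 high, wall 3, standing loosely over the splined end with its rim on the collar. The point is its centre, half-way up (22 above its rim); z up.
- tray: Open dark steel tray fixed to the bench, 150 x 130 x 28 (x, y, z), wall 4, floor about 4 thick. Origin at the centre of its underside. Tray and handwheel lie on opposite sides of the vise; which is on which side varies.
- glue: White glue bottle, 56 diameter, 150 high, standing at the back of the bench. Bystander. Origin at the centre of its underside.
- joint_block: Wooden block 50 x 110 x 45 with a tenon on its +y end, at the back. Bystander. Origin under its centre.
- spacer: Plain steel spacer ring, smooth bore, 56 outside and 28 inside diameter, 14 high, lying behind the vise. Bystander. Origin at the centre of its underside.
- driver: Screwdriver with a red handle, about 200 long, lying crosswise at the back right, in front of the glue bottle. Bystander. Origin under its middle.
- chisel: Chisel with a wooden handle, about 250 long, lying at the right of the bench. Bystander. Origin where handle meets blade, on the bench.
- square: Try square, wooden stock 110 long and steel blade, at the left of the bench. Bystander. Origin under the stock.
- mallet: Wooden mallet at the back left. Bystander. Origin under its head.
Not all that is in view belongs to the job. Of the things that look like the part that bears cap_mid, the smallest one is meant.

How it is judged:
By the outcome, as a careful person would: the job done as asked, in the order asked, and still so for the second after the job is handed in, with the robot touching nothing.
It also fails if it takes over 72 s, if anything falls off the work surface, if the arm or the gripper's body presses on something with over 40 N, if the wrist force passes 120 N, or if a joint passes its speed limit or range.

## Working session

There is one attempt and no reset: what is moved stays moved. The work goes in short steps, Python scripts to look and compute and a tool call to move; the robot and the scene stay as the last step left them, time stands still between calls to the robot, and variables do not carry over. Pictures are saved under pics/ and viewed, at most 10 in all, crops included, and the job is handed in when it is done.

Besides the shell and the picture viewer there is one more tool, called as name(argument=value, ...), one argument or row to a line, values as JSON. apply_moves: Moves the arm, as the interface text tells. Its arguments: {"type":"object","properties":{"plan":{"type":"string"},"squeeze":{"type":"number"}},"required":["plan"]}

```bash
mkdir -p pics; ls
cat > h.py <<'E'
import numpy as np, cv2
from plant import env
from scipy.spatial.transform import Rotation as R
def ray(c,px):
    u=cv2.undistortPoints(np.array([[px]],float),np.array(c["mtx"]),np.array(c["distortion"]))[0,0]
    T=np.array(c["cam_to_world"]); d=T[:3,:3]@[u[0],u[1],1]; return T[:3,3],d
def at_z(c,px,z):
    o,d=ray(c,px); return (o+d*(z-o[2])/d[2])
def proj(c,P):
    T=np.linalg.inv(np.array(c["cam_to_world"])); P=np.atleast_2d(P)
    return cv2.projectPoints((P@T[:3,:3].T+T[:3,3]),np.zeros(3),np.zeros(3),np.array(c["mtx"]),np.array(c["distortion"]))[0][:,0]
E
python3 - <<'E'
from h import *
for n in("top","side"):
    c=env.camera(n); cv2.imwrite(f"pics/{n}0.png",c["image"])
    print(n,np.round(c["cam_to_world"],3).tolist(),np.round(c["mtx"],0).tolist())
    for t in("vise","wheel_mid","cap_mid","tray","spacer"):
        print(t,[(round(r["score"],2),np.round(r["bbox"]).tolist(),np.round(at_z(c,r["bbox"][:2],{"cap_mid":.134,"wheel_mid":.04}.get(t,.02)),3).tolist()) for r in env.regions_of(n,t)][:5])
print(env.get_state())
E
```

```text
pics
top [[0.076, -0.972, 0.221, 0.337], [-0.997, -0.074, 0.02, -0.007], [-0.003, -0.221, -0.975, 1.143], [0.0, 0.0, 0.0, 1.0]] [[446.0, 0.0, 317.0], [0.0, 446.0, 240.0], [0.0, 0.0, 1.0]]
vise [(0.72, [333.0, 251.0, 80.0, 56.0], [0.566, -0.027, 0.02])]
wheel_mid [(0.95, [438.0, 316.0, 54.0, 58.0], [0.419, -0.296, 0.04])]
cap_mid [(0.88, [334.0, 248.0, 21.0, 29.0], [0.551, -0.027, 0.134]), (0.86, [263.0, 277.0, 25.0, 29.0], [0.469, 0.129, 0.134]), (0.7, [311.0, 321.0, 26.0, 25.0], [0.38, 0.013, 0.134]), (0.32, [333.0, 253.0, 78.0, 53.0], [0.538, -0.027, 0.134])]
tray [(0.92, [199.0, 264.0, 56.0, 64.0], [0.505, 0.313, 0.02])]
spacer [(0.58, [254.0, 201.0, 19.0, 25.0], [0.684, 0.19, 0.02]), (0.45, [495.0, 345.0, 36.0, 102.0], [0.359, -0.445, 0.02])]
side [[-0.966, -0.192, 0.176, 0.363], [-0.26, 0.707, -0.657, 0.726], [0.002, -0.68, -0.733, 0.916], [0.0, 0.0, 0.0, 1.0]] [[493.0, 0.0, 315.0], [0.0, 493.0, 238.0], [0.0, 0.0, 1.0]]
vise [(0.66, [313.0, 260.0, 63.0, 73.0], [0.565, -0.007, 0.02]), (0.47, [393.0, 191.0, 51.0, 36.0], [0.419, -0.3, 0.02])]
wheel_mid [(0.62, [394.0, 193.0, 49.0, 
[... 460 characters left out ...]
]
{'time_s': 0.6, 'qpos': array([ 1.03838631e+00,  1.23746165e-01,  1.65027652e+00,  2.08379657e-05,
        1.36751166e+00, -8.25827380e-02]), 'joint_vel': array([-1.36977841e-03,  1.12212102e-03,  3.96296640e-04, -3.03634244e-05,
       -3.00947111e-04, -2.57543996e-04]), 'effort': array([-9.16393692e-04, -4.23280478e+01, -3.65523612e+01, -1.90275426e-05,
        5.60153694e-04, -1.39316901e-05]), 'eef_pos': array([0.28263514, 0.58533014, 0.23137098]), 'orientation': array([ 3.14153286e+00, -1.55296616e-05,  2.69176117e+00]), 'force': array([ 0.65950274, -0.69555438, -0.33366971]), 'torque': array([ 0.04567895,  0.05595015, -0.00833045]), 'gripper_force': 0.0, 'width': 0.08545657979196526}
```

View pics/top0.png

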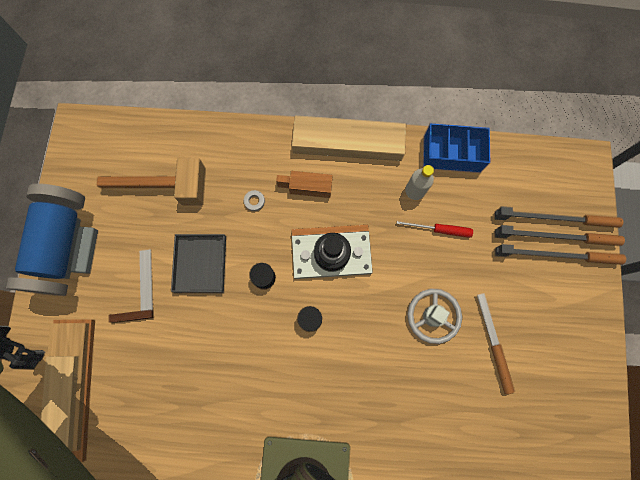

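View pics/side0.png

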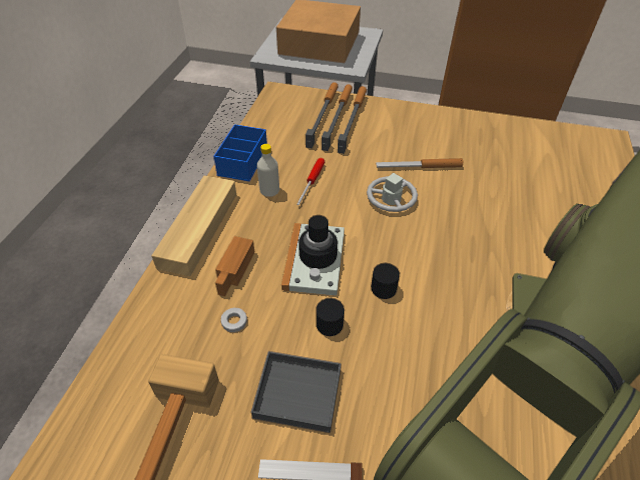

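The top view shows three look-alike black caps: on the vise screw at (333,248), on the bench at (262,276), and on the bench at (310,319). By the description (smallest, over the splined end), I choose the one on the vise; the wheel is at (435,317) and the tray at (199,264). I'll check that with a close crop.

```bash
cat >> h.py <<'E'
def tri(rays):
    A=np.zeros((3,3));b=np.zeros(3)
    for o,d in rays:
        d=d/np.linalg.norm(d);M=np.eye(3)-np.outer(d,d);A+=M;b+=M@o
    return np.linalg.solve(A,b)
E
python3 - <<'E'
from h import *
cs={n:env.camera(n) for n in("top","side")}
a=cs["top"]["image"][215:345,235:395]; a=cv2.resize(a,None,fx=2.8,fy=2.8,interpolation=2)
b=cs["side"]["image"][205:345,265:415]; b=cv2.resize(b,(390,364),interpolation=2); a=cv2.resize(a,(410,364))
cv2.imwrite("pics/crop.png",np.hstack([a,b]))
print("cap",tri([ray(cs["top"],(334,248)),ray(cs["side"],(317,229))]))
print("wheel",tri([ray(cs["top"],(438,316)),ray(cs["side"],(394,193))]))
print("tray",tri([ray(cs["top"],(199,264)),ray(cs["side"],(296,390))]))
E
```

```text
cap [ 0.55832028 -0.02832051  0.10481579]
wheel [ 0.41823389 -0.30374214  0.01057759]
tray [0.50899598 0.31462094 0.01163006]
```

View pics/crop.png

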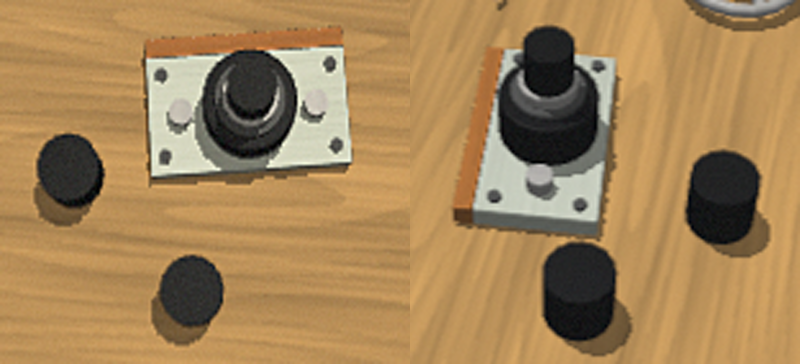

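The crop confirms it: the cap on the screw (crop left ~(253,83)) is clearly narrower than the two on the bench (crop ~(70,170) and (190,290)).

```bash
cat >> h.py <<'E'
def delta(p,yaw,base=None):
    s=env.get_state(); R0=R.from_euler("xyz",s["orientation"]); R1=R.from_euler("xyz",[np.pi,0,yaw])
    d=R0.inv().apply(np.array(p)-s["eef_pos"])*1000; r=(R0.inv()*R1).as_rotvec(degrees=True)/5
    print("MOVE",np.round(d,1),np.round(r,2))
def st():
    s=env.get_state(); print("t",round(s["time_s"],2),"p",np.round(s["eef_pos"],4),"rpy",np.round(s["orientation"],4),"q",np.round(s["qpos"],2),"F",np.round(s["force"],1),"T",np.round(s["torque"],2),"w",round(s["width"],4),round(s["gripper_force"],1))
E
python3 - <<'E'
from h import *
c=env.camera("top"); print(at_z(c,(333.7,244.6),.134))
delta([.552,-.027,.30],np.pi/2)
E
```

```text
[ 0.55778494 -0.02654968  0.134     ]
MOVE [-508.8 -434.3  -68.7] [ 0.   -0.   12.85]
```

apply_moves(
  plan="-505 -434 -69 0 0 12.85 100;-505 -434 -69 0 0 12.85 100;-505 -434 -69 0 0 12.85 100;-505 -434 -69 0 0 12.85 100;-505 -434 -69 0 0 12.85 100;-505 -434 -69 0 0 12.85 100;-505 -434 -69 0 0 12.85 100;-505 -434 -69 0 0 12.85 100;-505 -434 -69 0 0 12.85 100;-505 -434 -69 0 0 12.85 100;-505 -434 -69 0 0 12.85 100;-505 -434 -69 0 0 12.85 100;-505 -434 -69 0 0 12.85 100;-505 -434 -69 0 0 12.85 100;-505 -434 -69 0 0 12.85 100;-505 -434 -69 0 0 12.85 100;-505 -434 -69 0 0 12.85 100;-505 -434 -69 0 0 12.85 100;-505 -434 -69 0 0 12.85 100;-505 -434 -69 0 0 12.85 100",
)

```text
time_s: 2.42
eef_pos: [0.5483, -0.0241, 0.3001]
orientation: [-3.141, -0.0, 1.572]
force: [-0.0, 0.8, 0.3]
width: 0.0852
gripper_force: 0.0
```

Run:
```python
from h import *
st(); c=env.camera("wrist"); cv2.imwrite("pics/w1.png",c["image"])
print(np.round(c["cam_to_world"],3).tolist(),np.round(c["mtx"],0).tolist())
for r in env.regions_of("wrist","cap_mid"): print(r["score"],r["bbox"],at_z(c,r["bbox"][:2],.112))
```

```text
t 2.42 p [ 0.5483 -0.0241  0.3001] rpy [-3.1411e+00 -4.0000e-04  1.5716e+00] q [-0.14 -0.13  1.79  0.    1.48 -0.14] F [-0.   0.8  0.3] T [-0.02  0.01 -0.02] w 0.0852 0.0
[[1.0, 0.001, 0.001, 0.548], [0.001, -0.962, -0.272, 0.045], [0.0, 0.272, -0.962, 0.441], [0.0, 0.0, 0.0, 1.0]] [[366.0, 0.0, 321.0], [0.0, 366.0, 240.0], [0.0, 0.0, 1.0]]
0.98 [178.0, 167.9, 75.8, 59.6] [0.42061364 0.01950651 0.112     ]
0.9 [259.9, 38.6, 61.5, 76.8] [0.49809009 0.12495449 0.112     ]
0.56 [330.9, 217.4, 51.7, 59.3] [ 0.55768664 -0.02587557  0.112     ]
```

View pics/w1.png

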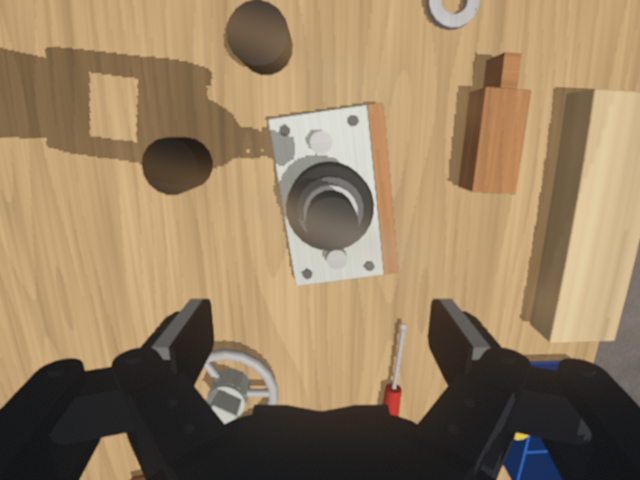

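The wrist view shows the cap top at about (331,221) → (0.558, -0.026), agreeing with the top camera. Next I descend and grip.

apply_moves(
  plan="-2 9 100 0 0 0 100;-2 9 100 0 0 0 100;-2 9 100 0 0 0 100;-2 9 197 0 0 0 100;-2 9 197 0 0 0 100;-2 9 197 0 0 0 100;-2 9 197 0 0 0 100;-2 9 197 0 0 0 100;-2 9 197 0 0 0 40;-2 9 197 0 0 0 40;-2 9 197 0 0 0 30;-2 9 197 0 0 0 30;-2 9 197 0 0 0 30;-2 9 197 0 0 0 30;-2 9 197 0 0 0 30;-2 9 197 0 0 0 30",
  squeeze=25,
)

```text
time_s: 3.85
eef_pos: [0.5593, -0.0273, 0.1058]
orientation: [3.138, 0.0, 1.57]
force: [-0.2, 1.6, 6.6]
width: 0.0458
gripper_force: 25.8
```

Run:
```python
from h import *
st(); c=env.camera("top")
for r in env.regions_of("top","tray"): print(r["score"],r["bbox"],cv2.minAreaRect(cv2.findNonZero(r["mask"].astype(np.uint8))),at_z(c,r["bbox"][:2],.014))
delta([.51,.315,.21],np.pi/2)
```

```text
t 3.85 p [ 0.5593 -0.0273  0.1058] rpy [3.1376e+00 4.0000e-04 1.5703e+00] q [-0.14  0.04  1.96  0.    1.14 -0.14] F [-0.2  1.6  6.6] T [ 0.05  0.17 -0.04] w 0.0458 25.8
0.96 [196.9, 265.4, 51.7, 58.3] ((198.0, 263.5), (59.0, 54.0), 90.0) [0.50262987 0.31878815 0.014     ]
0.5 [304.2, 185.6, 61.2, 27.7] ((303.836181640625, 183.39248657226562), (56.78484344482422, 25.0040283203125), 6.709836959838867) [0.73921215 0.06071255 0.014     ]
MOVE [ 342.2  -49.  -104.5] [ 0.05  0.   -0.01]
```

apply_moves(
  plan="0 0 -30 0 0 0 30;0 0 -65 0 0 0 30;0 0 -105 0 0 0 30;0 0 -105 0 0 0 30;344 -53 -105 0 0 0 30;344 -53 -105 0 0 0 30;344 -53 -105 0 0 0 30;344 -53 -105 0 0 0 30;344 -53 -105 0 0 0 30;344 -53 -105 0 0 0 30;344 -53 -105 0 0 0 30;344 -53 -105 0 0 0 30;344 -53 -105 0 0 0 30;344 -53 -105 0 0 0 30;344 -53 -105 0 0 0 30;344 -53 -105 0 0 0 30;344 -53 -105 0 0 0 30;344 -53 -105 0 0 0 30",
)

```text
time_s: 5.45
eef_pos: [0.5053, 0.3155, 0.2084]
orientation: [3.141, 0.0, 1.568]
force: [0.0, 0.3, -1.0]
width: 0.0455
gripper_force: 26.5
```

Run:
```python
from h import *
st(); a=env.camera("side"); 
c=env.camera("wrist"); cv2.imwrite("pics/w2.png",np.hstack([cv2.resize(a["image"],(400,300)),cv2.resize(c["image"],(400,300))]))
for r in env.regions_of("wrist","tray"): print(r["score"],r["bbox"],at_z(c,r["bbox"][:2],.014))
```

```text
t 5.45 p [0.5053 0.3155 0.2084] rpy [3.1414e+00 2.0000e-04 1.5683e+00] q [ 0.47  0.02  1.8  -0.    1.32  0.47] F [ 0.   0.3 -1. ] T [-0.04  0.03 -0.04] w 0.0455 26.5
0.7 [322.4, 215.7, 177.3, 149.9] [0.50704699 0.31399488 0.014     ]
```

View pics/w2.png

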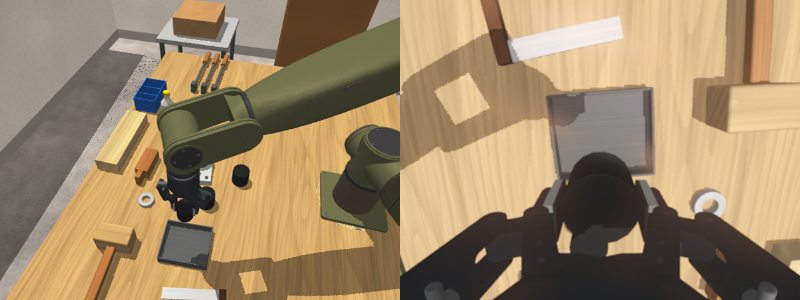

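The view shows the cap in the gripper above the tray (wrist half: tray at about (600,132)). I'll lower and release it.

apply_moves(
  plan="0 0 40 0 0 0 30;0 0 80 0 0 0 30;0 0 120 0 0 0 30;0 0 160 0 0 0 30;0 0 175 0 0 0 30;0 0 185 0 0 0 30;0 0 187 0 0 0 30;0 0 187 0 0 0 30;0 0 187 0 0 0 75;0 0 187 0 0 0 75;0 0 187 0 0 0 75;0 0 187 0 0 0 75;0 0 150 0 0 0 75;0 0 100 0 0 0 75;0 0 50 0 0 0 100;0 0 -40 0 0 0 100;0 0 -60 0 0 0 100;0 0 -60 0 0 0 100",
)

```text
time_s: 7.1
eef_pos: [0.5045, 0.3168, 0.2692]
orientation: [3.141, -0.0, 1.57]
force: [0.5, 0.5, 0.7]
width: 0.0856
gripper_force: 0.0
```

Run:
```python
from h import *
st()
for n in("top","wrist"):
  c=env.camera(n)
  for r in env.regions_of(n,"cap_mid"): print(n,r["score"],r["bbox"],at_z(c,r["bbox"][:2],.026))
delta([.60,-.0265,.30],np.pi/2)
```

```text
t 7.1 p [0.5045 0.3168 0.2692] rpy [ 3.1407e+00 -4.0000e-04  1.5704e+00] q [ 0.47 -0.02  1.73 -0.    1.42  0.47] F [0.5 0.5 0.7] T [-0.01  0.03  0.01] w 0.0856 0.0
top 0.84 [310.5, 319.6, 23.7, 26.1] [0.38765274 0.01561586 0.026     ]
top 0.55 [197.5, 264.5, 21.0, 20.0] [0.50329371 0.31409628 0.026     ]
wrist 0.83 [314.0, 207.2, 43.3, 52.0] [0.50520511 0.31649548 0.026     ]
wrist 0.69 [231.4, 411.1, 45.5, 27.8] [0.39646845 0.04973698 0.026     ]
wrist 0.69 [297.8, 350.4, 47.5, 68.3] [0.48451823 0.14003502 0.026     ]
wrist 0.47 [522.6, 104.4, 130.7, 206.4] [0.72431829 0.42600185 0.026     ]
MOVE [-343.8   94.6  -31. ] [ 0.05 -0.02 -0.  ]
```

The cap is in the tray (0.504, 0.315). Next I'll look at the spline from near.

apply_moves(
  plan="-345 53 0 0 0 0 100;-345 53 0 0 0 0 100;-345 53 0 0 0 0 100;-345 53 0 0 0 0 100;-345 53 0 0 0 0 100;-345 53 0 0 0 0 100;-345 53 0 0 0 0 100;-345 53 0 0 0 0 100;-345 53 0 0 0 0 100;-345 53 0 0 0 0 100;-345 53 70 0 0 0 100;-345 53 70 0 0 0 100;-345 53 70 0 0 0 100;-345 53 70 0 0 0 100;-345 53 70 0 0 0 100",
)

```text
time_s: 8.55
eef_pos: [0.558, -0.0273, 0.1974]
orientation: [3.141, -0.0, 1.571]
force: [-0.1, -0.5, 0.5]
width: 0.0857
gripper_force: 0.0
```

Run:
```python
from h import *
st(); c=env.camera("wrist"); np.savez("nose.npz",**{k:np.array(c[k]) for k in("image","mtx","distortion","cam_to_world")})
p=proj(c,[.558,-.027,.11])[0].astype(int); print(p)
x,y=p; s=80; im=cv2.resize(c["image"][y-s:y+s,x-s:x+s],(580,580),interpolation=2); cv2.imwrite("pics/nose.png",im)
```

```text
t 8.55 p [ 0.558  -0.0273  0.1974] rpy [ 3.1412e+00 -1.0000e-04  1.5714e+00] q [-0.15 -0.05  1.89  0.    1.3  -0.15] F [-0.1 -0.5  0.5] T [0.05 0.   0.03] w 0.0857 0.0
[320 246]
```

View pics/nose.png

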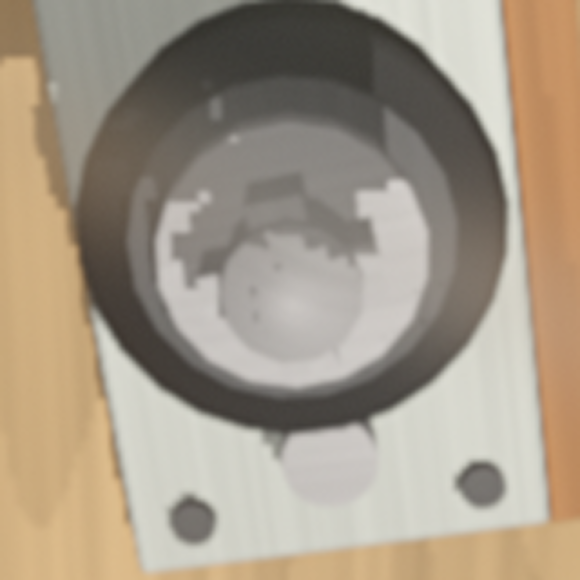

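The near view shows the nose at crop (290,300), but the gripper's shadow hides the teeth (one shows near (275,190)). I'll turn the tool so the camera is straight over the nose and the shadow falls away.

apply_moves(
  plan="0 -70 0 0 0 18 100;0 -70 0 0 0 18 100;0 -70 0 0 0 18 100;0 -70 0 0 0 18 100;0 -70 0 0 0 18 100;0 -70 0 0 0 18 100;0 -70 0 0 0 18 100;0 -70 0 0 0 18 100;0 -70 0 0 0 18 100;0 -70 40 0 0 18 100;0 -70 40 0 0 18 100;0 -70 40 0 0 18 100;0 -70 40 0 0 18 100;0 -70 40 0 0 18 100;0 -70 40 0 0 18 100;0 -70 40 0 0 18 100;0 -70 40 0 0 18 100",
)

```text
time_s: 10.02
eef_pos: [0.4883, -0.028, 0.1577]
orientation: [3.141, -0.002, 0.001]
force: [-0.4, 0.3, 1.4]
width: 0.0854
gripper_force: 0.0
```

Run:
```python
from h import *
st(); c=env.camera("wrist"); np.savez("nose.npz",**{k:np.array(c[k]) for k in("image","mtx","distortion","cam_to_world")})
p=proj(c,[.558,-.027,.11])[0].astype(int); print(p, c["cam_to_world"][:3,3])
x,y=p; s=65; im=cv2.resize(c["image"][y-s:y+s,x-s:x+s],(590,590),interpolation=2); cv2.imwrite("pics/nose2.png",im)
```

```text
t 10.02 p [ 0.4883 -0.028   0.1577] rpy [ 3.1413e+00 -1.7000e-03  9.0000e-04] q [-0.17 -0.18  2.08  0.    1.25  1.4 ] F [-0.4  0.3  1.4] T [-0.05  0.02 -0.03] w 0.0854 0.0
[319 135] [ 0.5569886  -0.02776182  0.29867657]
```

View pics/nose2.png

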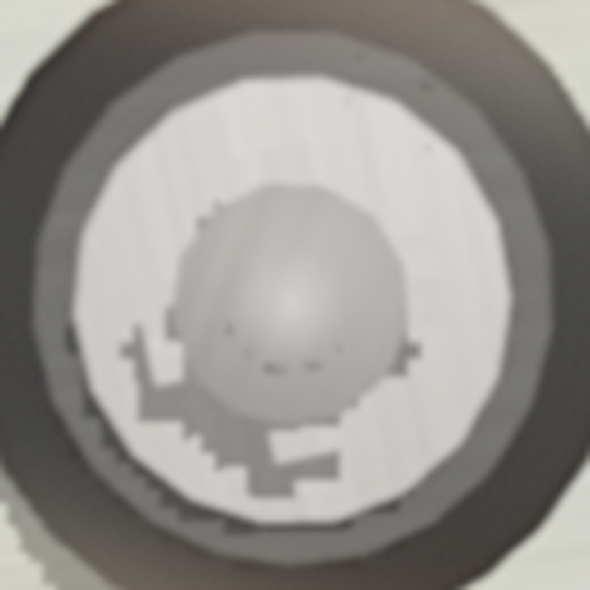

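The view straight from above shows the core centred at crop (292,301). The shadow outlines tooth ends: the bottom one along (278,465)-(340,455), the left one along (140,330)-(155,385), so the teeth stand about 9-15° counter-clockwise of the picture axes. I'll fit this numerically and go look at the wheel.

Run:
```python
from h import *
c=dict(np.load("nose.npz")); g=cv2.GaussianBlur(cv2.cvtColor(c["image"],6),(0,0),.7).astype(float)
gm=np.hypot(cv2.Sobel(g,6,1,0),cv2.Sobel(g,6,0,1))
# vise yaw unaffected; score tooth-top outline at z=.11
from scipy.ndimage import map_coordinates
def outline(a,cx,cy):
    P=[]
    for k in range(4):
        t=a+k*np.pi/2; r=np.linspace(.0135,.0173,9); w=np.linspace(-.0053,.0053,15)
        for s in(-.0053,.0053): P+=[(x,s) for x in r] if 0 else [(x*np.cos(t)-s*np.sin(t),x*np.sin(t)+s*np.cos(t)) for x in r]
        P+=[(.0168*np.cos(t)-s*np.sin(t),.0168*np.sin(t)+s*np.cos(t)) for s in w]
    return np.array([(cx+x,cy+y,.11) for x,y in P])
res=[]
for cx in np.arange(.5555,.5596,.0005):
  for cy in np.arange(-.0285,-.0249,.0005):
    for a in np.arange(-45,45,1.):
        q=proj(c,outline(np.radians(a),cx,cy)); v=map_coordinates(gm,[q[:,1],q[:,0]],order=1)
        res.append((np.minimum(v,80).mean(),cx,cy,a))
res.sort(reverse=True)
for r in res[:12]: print(np.round(r,4))
for a in range(-45,45,5): print(a,round(max(r[0] for r in res if r[3]==a),1),end="; ")
# visible edges: bottom & left from crop
def w(px,z=.11): return at_z(c,(px[0]*130/590+319-65,px[1]*130/590+135-65),z)
for p,q in(((278,465),(340,455)),((140,330),(155,385)),((270,433),(278,465))):
    d=w(q)-w(p); print("edge",np.degrees(np.arctan2(d[1],d[0]))%90, w(p)[:2])
print("core", w((292,301),.114))
```

```text
[ 3.66721e+01  5.55500e-01 -2.50000e-02  5.00000e+00]
[ 3.65596e+01  5.55500e-01 -2.50000e-02  6.00000e+00]
[ 3.62718e+01  5.55500e-01 -2.50000e-02  7.00000e+00]
[ 3.62446e+01  5.55500e-01 -2.50000e-02  4.00000e+00]
[ 3.56006e+01  5.55500e-01 -2.50000e-02  3.00000e+00]
[ 3.51873e+01  5.55500e-01 -2.50000e-02  2.20000e+01]
[ 3.51865e+01  5.55500e-01 -2.50000e-02  2.30000e+01]
[ 3.5161e+01  5.5550e-01 -2.5500e-02  4.0000e+00]
[ 3.48372e+01  5.55500e-01 -2.55000e-02  3.00000e+00]
[ 3.480e+01  5.555e-01 -2.550e-02  5.000e+00]
[ 3.43627e+01  5.55500e-01 -2.50000e-02  2.00000e+00]
[ 3.42809e+01  5.55500e-01 -2.50000e-02  2.10000e+01]
-45 27.7; -40 24.8; -35 24.1; -30 24.4; -25 23.6; -20 25.2; -15 27.8; -10 29.7; -5 31.7; 0 32.2; 5 36.7; 10 27.4; 15 28.1; 20 33.4; 25 33.4; 30 31.2; 35 28.8; 40 28.1; edge 9.15083511801599 [ 0.53985763 -0.02496615]
edge 14.457751456130865 [ 0.5546332  -0.00979404]
edge 14.009195664938431 [ 0.54340437 -0.02408124]
core [ 0.55770807 -0.0265717   0.114     ]
```

Run:
```python
from h import *
c=env.camera("top")
for r in env.regions_of("top","wheel_mid"): print(r["score"],r["bbox"],at_z(c,r["bbox"][:2],.018))
delta([.418,-.295,.20],0)
```

```text
0.65 [436.4, 316.1, 51.9, 58.7] [ 0.4198594  -0.29788167  0.018     ]
MOVE [-69.9 267.  -43.1] [ 0.   -0.01  0.  ]
```

apply_moves(
  plan="-138 269 -40 0 0 0 100;-138 269 -40 0 0 0 100;-138 269 -40 0 0 0 100;-138 269 -40 0 0 0 100;-138 269 -40 0 0 0 100;-138 269 -40 0 0 0 100;-138 269 -40 0 0 0 100;-138 269 -40 0 0 0 100;-138 269 -40 0 0 0 100;-138 269 -40 0 0 0 100;-138 269 -40 0 0 0 100;-138 269 -40 0 0 0 100;-138 269 -40 0 0 0 100",
)

```text
time_s: 11.25
eef_pos: [0.3501, -0.2959, 0.1963]
orientation: [-3.141, 0.0, 0.002]
force: [0.4, 0.3, 0.3]
width: 0.0855
gripper_force: 0.0
```

Run:
```python
from h import *
st(); c=env.camera("wrist"); np.savez("wheel.npz",**{k:np.array(c[k]) for k in("image","mtx","distortion","cam_to_world")})
p=proj(c,[.42,-.298,.05])[0].astype(int); print(p, np.round(c["cam_to_world"][:3,3],3))
for r in env.regions_of("wrist","wheel_mid"): print(r["score"],r["bbox"])
x,y=p; x0=max(x-100,0);y0=max(y-100,0); print(x0,y0); im=cv2.resize(c["image"][y0:y0+200,x0:x0+200],(600,600),interpolation=2); cv2.imwrite("pics/wh.png",im)
```

```text
t 11.25 p [ 0.3501 -0.2959  0.1963] rpy [-3.1411e+00  3.0000e-04  1.8000e-03] q [-0.82 -0.29  2.1   0.    1.34  0.75] F [0.4 0.3 0.3] T [ 0.01 -0.02  0.02] w 0.0855 0.0
[324 135] [ 0.419 -0.296  0.337]
0.78 [322.2, 130.5, 161.6, 170.2]
224 35
```

View pics/wh.png

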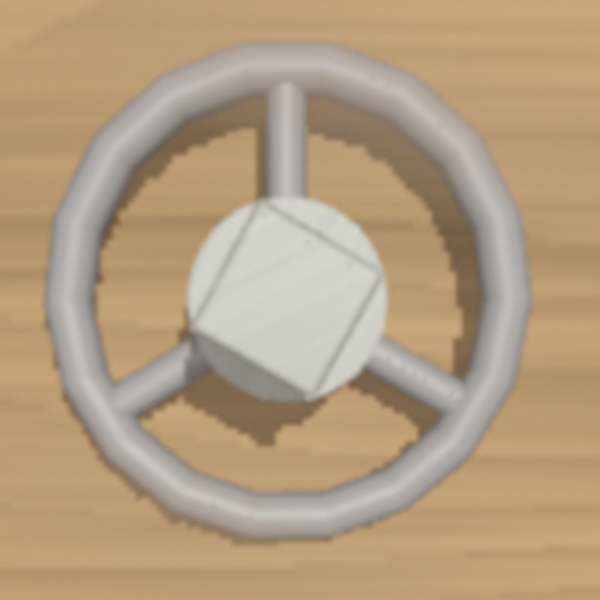

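The wheel view shows the square boss top with corners at about (263,200), (380,268), (315,397), (195,325), i.e. turned about 29° clockwise.

Run:
```python
from h import *
c=dict(np.load("wheel.npz"))
W=np.array([at_z(c,(x/3+224,y/3+35),.072) for x,y in((263,200),(380,268),(315,397),(195,325))])
print(W.mean(0)); 
for i in range(4):
    d=W[(i+1)%4]-W[i]; print(np.linalg.norm(d)*1000,np.degrees(np.arctan2(d[1],d[0]))%90)
p=W.mean(0); delta([p[0],p[1],.10],np.radians(-29))
```

```text
[ 0.42089813 -0.29495995  0.072     ]
30.90256657305619 61.05737858266981
33.15423375560248 63.41222071945279
32.8024870496729 59.449713187292495
32.21022473611064 60.12388798592147
MOVE [70.9 -1.1 96.4] [-0.    0.    5.82]
```

apply_moves(
  plan="71 -1 40 0 0 5.8 100;71 -1 40 0 0 5.8 100;71 -1 40 0 0 5.8 100;71 -1 40 0 0 5.8 100;71 -1 40 0 0 5.8 100;71 -1 80 0 0 5.8 100;71 -1 120 0 0 5.8 100;71 -1 140 0 0 5.8 100;71 -1 150 0 0 5.8 100;71 -1 150 0 0 5.8 100;71 -1 150 0 0 5.8 30;71 -1 150 0 0 5.8 20;71 -1 150 0 0 5.8 20;71 -1 150 0 0 5.8 20;71 -1 150 0 0 5.8 20;71 -1 150 0 0 5.8 20;71 -1 150 0 0 5.8 20;71 -1 150 0 0 5.8 20",
  squeeze=60,
)

```text
time_s: 12.85
eef_pos: [0.4219, -0.2966, 0.0487]
orientation: [-3.141, -0.003, -0.506]
force: [0.8, 2.8, 6.3]
width: 0.0326
gripper_force: 59.8
```

Run:
```python
from h import *
st();
```

```text
t 12.85 p [ 0.4219 -0.2966  0.0487] rpy [-3.1415e+00 -3.0000e-03 -5.0640e-01] q [-0.72  0.02  2.09  0.    1.03  1.36] F [0.8 2.8 6.3] T [ 0.39  0.02 -0.01] w 0.0326 59.8
```

apply_moves(
  plan="0 0 -20 0 0 0 20;0 0 -55 0 0 0 20;0 0 -95 0 0 0 20;0 0 -135 0 0 0 20;0 0 -160 0 0 0 20;-12 -302 -160 0 0 -8.4 20;-12 -302 -160 0 0 -8.4 20;-12 -302 -160 0 0 -8.4 20;-12 -302 -160 0 0 -8.4 20;-12 -302 -160 0 0 -8.4 20;-12 -302 -160 0 0 -8.4 20;-12 -302 -160 0 0 -8.4 20;-12 -302 -160 0 0 -8.4 20;-12 -302 -160 0 0 -8.4 20;-12 -302 -160 0 0 -8.4 20;-12 -302 -160 0 0 -8.4 20;-12 -302 -160 0 0 -8.4 20",
)

```text
time_s: 14.27
eef_pos: [0.5559, -0.0274, 0.2062]
orientation: [3.141, 0.001, 0.225]
force: [-0.0, 0.0, -5.0]
width: 0.0332
gripper_force: 62.3
```

Run:
```python
from h import *
st(); a=env.camera("side"); c=env.camera("wrist")
s=a["image"][140:320,220:420]
cv2.imwrite("pics/held.png",np.hstack([cv2.resize(s,(400,360)),cv2.resize(c["image"],(400,360))]))
for r in env.regions_of("wrist","wheel_mid"): print(r["score"],r["bbox"])
```

```text
t 14.27 p [ 0.5559 -0.0274  0.2062] rpy [3.1415e+00 1.0000e-03 2.2470e-01] q [-0.15 -0.06  1.89 -0.    1.32  1.2 ] F [-0.  0. -5.] T [ 0.06 -0.07  0.02] w 0.0332 62.3
0.74 [319.1, 270.9, 274.9, 253.2]
```

View pics/held.png

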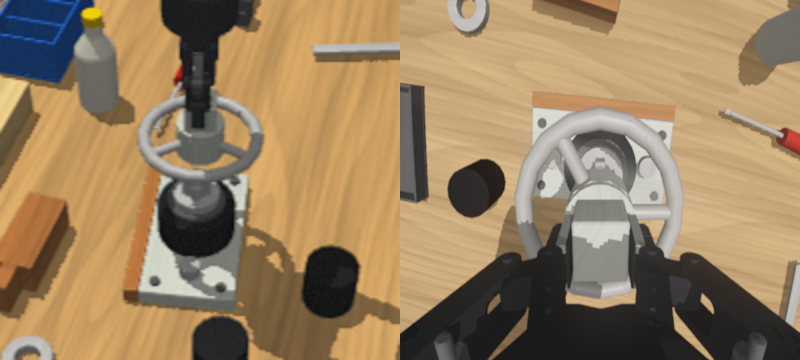

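The view shows the wheel held upright above the spline (wrist half: boss at (602,245), rim (515–683, 110–260)). I'll fit the rim to find the wheel's offset in the grip.

Run:
```python
from h import *
from scipy.optimize import least_squares
c=env.camera("wrist"); r=env.regions_of("wrist","wheel_mid")[0]; s=env.get_state()
cn=max(cv2.findContours(r["mask"].astype(np.uint8),0,1)[0],key=cv2.contourArea)[:,0].astype(float)
zu=s["eef_pos"][2]-.0487; T=np.array(c["cam_to_world"])
# intersect contour with rim mid plane; keep points near expected circle, upper part
P=np.array([at_z(c,p,zu+.018)[:2] for p in cn]); c0=s["eef_pos"][:2]
rr=np.hypot(*(P-c0).T); k=(rr>.06)&(rr<.078)&(cn[:,1]<300); P=P[k]; print(k.sum(), s["eef_pos"])
f=least_squares(lambda v:np.hypot(P[:,0]-v[0],P[:,1]-v[1])-v[2],[*c0,.069],loss="soft_l1",f_scale=.001)
print("free",f.x); f2=least_squares(lambda v:np.hypot(P[:,0]-v[0],P[:,1]-v[1])-.069,c0,loss="soft_l1",f_scale=.001); print("r69",f2.x)
```

```text
430 [ 0.55643554 -0.02694618  0.20675584]
free [ 0.55423369 -0.02632211  0.06791624]
r69 [ 0.55292474 -0.02662984]
```

apply_moves(
  plan="3 1 10 0 0 0 20;3 1 22 0 0 0 20;3 1 32 0 0 0 20;3 1 38 0 0 0 20;3 1 42 0 0 0 20;3 1 44 0 0 0 20;3 1 44 0 0 0 20",
)

```text
time_s: 15.1
eef_pos: [0.5594, -0.0263, 0.1618]
orientation: [-3.141, 0.001, 0.227]
force: [0.4, -0.3, -3.9]
width: 0.0328
gripper_force: 62.2
```

Run:
```python
from h import *
st()
```

```text
t 15.1 p [ 0.5594 -0.0263  0.1618] rpy [-3.1412e+00  1.2000e-03  2.2660e-01] q [-0.14 -0.02  1.92 -0.    1.24  1.2 ] F [ 0.4 -0.3 -3.9] T [-0.02 -0.    0.01] w 0.0328 62.2
```

apply_moves(
  plan="0 0 1 0 0 0 20;0 0 2 0 0 0 20;0 0 3 0 0 0 20;0 0 4 0 0 0 20;0 0 5 0 0 0 20;0 0 6 0 0 0 20;0 0 6 0 0 0 20",
)

```text
time_s: 15.68
eef_pos: [0.5602, -0.0265, 0.1579]
orientation: [3.141, -0.001, 0.227]
force: [-2.0, 0.8, 3.2]
width: 0.0331
gripper_force: 63.1
```

apply_moves(
  plan="-1 0 0 0 0 0.3 20;-1 0 0 0 0 0.6 20;-1 0 0 0 0 0.9 20;-1 0 0 0 0 1.2 20;-1 0 0 0 0 1.2 20",
)

```text
time_s: 16.1
eef_pos: [0.5603, -0.027, 0.1582]
orientation: [3.14, -0.004, 0.121]
force: [1.2, -0.2, 1.5]
width: 0.033
gripper_force: 62.9
```

apply_moves(
  plan="0 0 0 0 0 -0.3 20;0 0 0 0 0 -0.6 20;0 0 0 0 0 -0.9 20;0 0 0 0 0 -1.2 20;0 0 0 0 0 -1.5 20;0 0 0 0 0 -1.8 20;0 0 0 0 0 -2.1 20;0 0 0 0 0 -2.4 20;0 0 0 0 0 -2.4 20",
)

```text
time_s: 16.85
eef_pos: [0.5594, -0.027, 0.1578]
orientation: [3.14, -0.001, 0.332]
force: [-1.4, -1.1, 2.1]
width: 0.0327
gripper_force: 63.1
```

Run:
```python
from h import *
st()
```

```text
t 16.85 p [ 0.5594 -0.027   0.1578] rpy [ 3.1404e+00 -1.2000e-03  3.3230e-01] q [-0.14 -0.02  1.92 -0.    1.23  1.09] F [-1.4 -1.1  2.1] T [-0.21  0.12 -0.  ] w 0.0327 63.1
```

apply_moves(
  plan="0 0 1 0 0 -0.2 20;0 0 1 0 0 -0.4 20;0 0 1 0 0 -0.6 20;0 0 1 0 0 -0.8 20;0 0 1 0 0 -1.0 20;0 0 1 0 0 -1.2 20;0 0 1 0 0 -1.4 20;0 0 1 0 0 -1.6 20;0 0 1 0 0 -1.8 20;0 0 1 0 0 -2 20",
)

```text
time_s: 17.68
eef_pos: [0.5596, -0.0268, 0.157]
orientation: [3.14, -0.002, 0.507]
force: [-1.7, -0.5, 5.9]
width: 0.0331
gripper_force: 63.5
```

Run:
```python
from h import *
st()
a=env.camera("side"); c=env.camera("wrist")
s=a["image"][150:270,260:380]; w=c["image"][100:420,160:480]
cv2.imwrite("pics/mesh.png",np.hstack([cv2.resize(s,(400,400),interpolation=2),cv2.resize(w,(400,400))]))
```

```text
t 17.68 p [ 0.5596 -0.0268  0.157 ] rpy [ 3.1401e+00 -1.8000e-03  5.0700e-01] q [-0.14 -0.02  1.92 -0.    1.23  0.92] F [-1.7 -0.5  5.9] T [-0.19  0.12 -0.13] w 0.0331 63.5
```

apply_moves(
  plan="0 0 0 0 0 0.3 20;0 0 0 0 0 0.6 20;0 0 0 0 0 0.9 20;0 0 0 0 0 1.2 20;0 0 0 0 0 1.5 20;0 0 0 0 0 1.8 20;0 0 0 0 0 2.1 20;0 0 0 0 0 2.4 20;0 0 0 0 0 2.7 20;0 0 0 0 0 3 20",
)

```text
time_s: 18.62
eef_pos: [0.5602, -0.0269, 0.1572]
orientation: [3.14, -0.004, 0.244]
force: [0.7, -0.1, 5.0]
width: 0.0332
gripper_force: 63.4
```

apply_moves(
  plan="0 0 0 0 0 0.3 20;0 0 0 0 0 0.6 20;0 0 0 0 0 0.9 20;0 0 0 0 0 1.2 20;0 0 0 0 0 1.5 20;0 0 0 0 0 1.8 20;0 0 0 0 0 2.1 20;0 0 0 0 0 2.4 20;0 0 0 0 0 2.7 20;0 0 0 0 0 3 20",
)

```text
time_s: 19.45
eef_pos: [0.5603, -0.0272, 0.1573]
orientation: [3.14, -0.004, -0.018]
force: [1.4, -0.8, 5.4]
width: 0.0327
gripper_force: 63.3
```

Run:
```python
from h import *
st()
```

```text
t 19.45 p [ 0.5603 -0.0272  0.1573] rpy [ 3.1402 -0.0042 -0.0182] q [-0.14 -0.02  1.92 -0.    1.23  1.45] F [ 1.4 -0.8  5.4] T [-0.43 -0.18  0.07] w 0.0327 63.3
```

View pics/mesh.png

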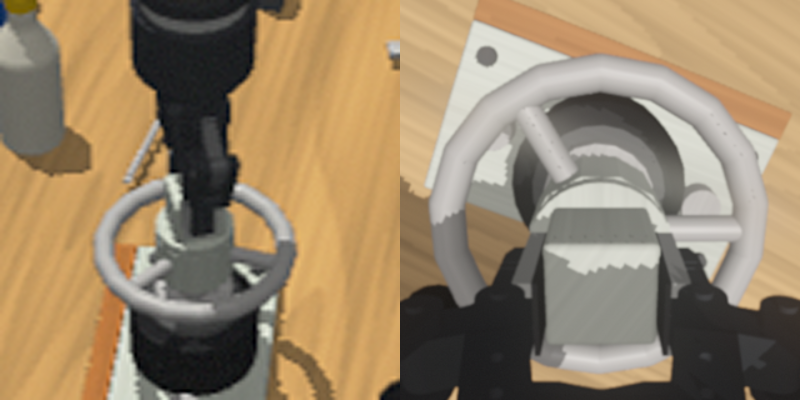

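The wheel now rests on the tooth ends (side half: wheel around (195,250), clear of the collar), and sweeping the yaw did not mesh it. A lateral offset is likely, so I'll lift slightly, set the estimated 13° and probe the side clearance with gentle force readings.

apply_moves(
  plan="0 0 -6 0 0 0 20;0 0 -6 0 0 -1.4 20;0 0 -6 0 0 -2.8 20;0 0 -6 0 0 -2.8 20;0 0 -6 0 0 -2.8 20",
)

```text
time_s: 19.87
eef_pos: [0.5581, -0.0262, 0.1604]
orientation: [-3.14, 0.002, 0.224]
force: [1.9, 0.4, -4.8]
width: 0.0327
gripper_force: 62.2
```

apply_moves(
  plan="1 0 0 0 0 0 20;2 0 0 0 0 0 20;3 0 0 0 0 0 20;3 0 0 0 0 0 20",
)

```text
time_s: 20.2
eef_pos: [0.5612, -0.0259, 0.161]
orientation: [-3.141, 0.002, 0.226]
force: [-1.9, -0.1, -5.1]
width: 0.0326
gripper_force: 62.2
```

apply_moves(
  plan="-1 0 0 0 0 0 20;-3 0 0 0 0 0 20;-5 0 0 0 0 0 20;-6 0 0 0 0 0 20;-6 0 0 0 0 0 20",
)

```text
time_s: 20.62
eef_pos: [0.5565, -0.0273, 0.1628]
orientation: [3.141, -0.002, 0.226]
force: [1.6, 1.6, -2.0]
width: 0.0331
gripper_force: 62.6
```

apply_moves(
  plan="2 0 0 0 0 0 20;3 1 0 0 0 0 20;3 2 0 0 0 0 20;3 3 0 0 0 0 20;3 3 0 0 0 0 20",
)

```text
time_s: 21.03
eef_pos: [0.5591, -0.0292, 0.1613]
orientation: [-3.14, 0.001, 0.226]
force: [-0.6, 1.6, -4.1]
width: 0.0329
gripper_force: 62.4
```

apply_moves(
  plan="0 -2 0 0 0 0 20;0 -4 0 0 0 0 20;0 -6 0 0 0 0 20;0 -6 0 0 0 0 20",
)

```text
time_s: 21.37
eef_pos: [0.5582, -0.0251, 0.1615]
orientation: [3.137, 0.0, 0.227]
force: [1.1, -4.3, -6.0]
width: 0.0325
gripper_force: 62.0
```

apply_moves(
  plan="1.5 2 0 0 0 0 20;1.5 3.5 0 0 0 0 20;1.5 3.5 1 0 0 0 20;1.5 3.5 2 0 0 0 20;1.5 3.5 3 0 0 0 20;1.5 3.5 4 0 0 0 20;1.5 3.5 5 0 0 0 20;1.5 3.5 6 0 0 0 20;1.5 3.5 7 0 0 0 20;1.5 3.5 7 0 0 0 20",
)

```text
time_s: 22.2
eef_pos: [0.5608, -0.0267, 0.1565]
orientation: [3.141, -0.001, 0.227]
force: [-4.3, 0.5, 7.8]
width: 0.0331
gripper_force: 63.9
```

apply_moves(
  plan="0 0 0 0 0 0.2 20;0 0 0 0 0 0.4 20;0 0 0 0 0 0.6 20;0 0 0 0 0 0.8 20;0 0 0 0 0 0.6 20;0 0 0 0 0 0.4 20;0 0 0 0 0 0.2 20;0 0 0 0 0 0 20;0 0 0 0 0 -0.2 20;0 0 0 0 0 -0.4 20;0 0 0 0 0 -0.6 20;0 0 0 0 0 -0.8 20;0 0 0 0 0 -1 20;0 0 0 0 0 -1.2 20;0 0 0 0 0 -1.2 20",
)

```text
time_s: 23.45
eef_pos: [0.5614, -0.0267, 0.1568]
orientation: [3.141, -0.003, 0.332]
force: [-3.1, 2.2, 7.0]
width: 0.0328
gripper_force: 63.7
```

Run:
```python
from h import *
st()
```

```text
t 23.45 p [ 0.5614 -0.0267  0.1568] rpy [ 3.1409e+00 -2.6000e-03  3.3170e-01] q [-0.14 -0.01  1.92  0.    1.23  1.1 ] F [-3.1  2.2  7. ] T [ 0.2   0.55 -0.07] w 0.0328 63.7
```

apply_moves(
  plan="-2 0 -3 0 0 0 20;-2 0 -3 0 0 0.6 20;-2 0 0 0 0 0.6 20;-2 0 0 0 0 0.8 20;-2 0 0 0 0 1.0 20;-2 0 0 0 0 1.2 20;-2 0 0 0 0 1.4 20;-2 0 0 0 0 1.6 20;-2 0 0 0 0 1.8 20;-2 0 0 0 0 2.0 20;-2 0 0 0 0 2.2 20;-2 0 0 0 0 2.2 20",
)

```text
time_s: 24.45
eef_pos: [0.56, -0.0279, 0.1568]
orientation: [3.14, -0.004, 0.14]
force: [-0.5, 0.2, 5.3]
width: 0.0328
gripper_force: 63.7
```

Run:
```python
from h import *
st()
```

```text
t 24.45 p [ 0.56   -0.0279  0.1568] rpy [ 3.1397 -0.0041  0.1403] q [-0.15 -0.02  1.93 -0.    1.23  1.29] F [-0.5  0.2  5.3] T [-0.12  0.09  0.03] w 0.0328 63.7
```

Lateral force is now near zero but it still hasn't meshed, so the tooth angle is in doubt. I'll fit it by rendering the spline's shadow against the saved picture.

```bash
cat > fit.py <<'E'
from h import *
c=dict(np.load("nose.npz")); g=cv2.cvtColor(c["image"],6).astype(float)
K=at_z(c,(319-65+292*130/590,135-65+299*130/590),.09)[:2]; print("centre",K)
cam=np.array(c["cam_to_world"])[:3,3]
ys,xs=np.mgrid[80:190,265:375]; px=np.c_[xs.ravel(),ys.ravel()].astype(float)
u=cv2.undistortPoints(px[:,None],c["mtx"],c["distortion"])[:,0]; D=np.c_[u,np.ones(len(u))]@np.array(c["cam_to_world"])[:3,:3].T
def plane(z): return (cam+D*((z-cam[2])/D[:,2])[:,None])[:,:2]-K
pc,pt=plane(.0900),plane(.11); rc=np.hypot(*pc.T); core=np.hypot(*plane(.114).T)
use=(rc<.0262)&(core>.0145); img=g[ys.ravel(),xs.ravel()]
def tooth(p,a):
    q=p@np.array([[np.cos(a),-np.sin(a)],[np.sin(a),np.cos(a)]]); r=np.hypot(*p.T)
    return (r<.0175)&((np.abs(q[:,0])<.0053)|(np.abs(q[:,1])<.0053))
def solid(p,z,a):
    r=np.hypot(*p.T)
    if z<=.0201: return tooth(p,a)|(r<.013)
    return r<(.013 if z<.024 else .013-.007*(z-.024)/.006)
dark=img<175; print("dark frac",dark[use].mean(),np.percentile(img[use],[2,10,30,50,80]))
pc,pt,D2=pc[use],pt[use],dark[use]; res=[]
for az in range(270,361,6):       # light from +x,-y
  for k in (.6,.8,1.0,1.2,1.5,1.8):   # horizontal run per height
    L=k*np.array([np.cos(np.radians(az)),np.sin(np.radians(az))])
    for a in range(0,90,3):
        ar=np.radians(a); top=tooth(pt,ar); p=np.where(top[:,None],pt,pc); z0=np.where(top,.02,0)
        sh=np.zeros(len(p),bool)
        for dz in np.arange(.001,.03,.002):
            for zz,m in((0,~top),(.02,top)):
                if zz+dz<.03: sh[m]|=solid(p[m]+L*dz,zz+dz,ar)
        iou=(sh&D2).sum()/max(1,(sh|D2).sum()); res.append((iou,az,k,a))
res.sort(reverse=True)
for r in res[:8]: print(np.round(r,3))
b={}
for r in res: b.setdefault(r[3],r)
print([(a,round(b[a][0],2)) for a in sorted(b)])
E
python3 fit.py
```

```text
centre [ 0.55803742 -0.02641714]
dark frac 0.12598072181125308 [138. 161. 201. 204. 211.]
[  0.444 330.      0.6    15.   ]
[  0.443 336.      0.6    12.   ]
[  0.442 324.      0.6    15.   ]
[  0.442 330.      0.6    12.   ]
[  0.44 336.     0.6    9.  ]
[  0.438 330.      0.8    15.   ]
[  0.438 330.      0.8    12.   ]
[  0.437 336.      0.6    15.   ]
[(0, np.float64(0.39)), (3, np.float64(0.41)), (6, np.float64(0.42)), (9, np.float64(0.44)), (12, np.float64(0.44)), (15, np.float64(0.44)), (18, np.float64(0.44)), (21, np.float64(0.42)), (24, np.float64(0.4)), (27, np.float64(0.39)), (30, np.float64(0.38)), (33, np.float64(0.38)), (36, np.float64(0.37)), (39, np.float64(0.36)), (42, np.float64(0.35)), (45, np.float64(0.35)), (48, np.float64(0.34)), (51, np.float64(0.34)), (54, np.float64(0.34)), (57, np.float64(0.34)), (60, np.float64(0.33)), (63, np.float64(0.33)), (66, np.float64(0.33)), (69, np.float64(0.33)), (72, np.float64(0.34)), (75, np.float64(0.34)), (78, np.float64(0.35)), (81, np.float64(0.36)), (84, np.float64(0.37)), (87, np.float64(0.38))]
```

The angle fit confirms about 13° for the screw teeth. The mistake was mine: the wheel's inner teeth must go into the gaps, so the wheel's axes have to stand 45° from the screw teeth, at 58° or -32°. I'll lift clear and turn to -32°.

apply_moves(
  plan="0 0 -7 0 0 0 20;0 0 -7 0 0 0 20;0 -0.5 -7 0 0 1.4 20;0 -0.5 -7 0 0 2.8 20;0 -0.5 -7 0 0 4.2 20;0 -0.5 -7 0 0 5.6 20;0 -0.5 -7 0 0 7 20;0 -0.5 -7 0 0 8 20;0 -0.5 -7 0 0 8 20;0 -0.5 -7 0 0 8 20",
)

```text
time_s: 25.28
eef_pos: [0.5579, -0.0269, 0.1604]
orientation: [3.141, 0.001, -0.556]
force: [0.6, -0.6, -5.5]
width: 0.0329
gripper_force: 62.3
```

Run:
```python
from h import *
st(); delta([.5596,-.0284,.155],np.radians(-32))
```

```text
t 25.28 p [ 0.5579 -0.0269  0.1604] rpy [ 3.1409e+00  1.2000e-03 -5.5620e-01] q [-0.14 -0.02  1.92 -0.    1.24  1.98] F [ 0.6 -0.6 -5.5] T [-0.17 -0.35  0.  ] w 0.0329 62.3
MOVE [2.3 0.3 5.3] [0.01 0.01 0.03]
```

apply_moves(
  plan="1.3 0 0 0 0 0 20;1.3 0 1 0 0 0 20;1.3 0 2 0 0 0 20;1.3 0 3 0 0 0 20;1.3 0 4 0 0 0 20;1.3 0 5 0 0 0 20;1.3 0 6 0 0 0 20;1.3 0 6 0 0 0 20",
)

```text
time_s: 25.95
eef_pos: [0.5593, -0.0276, 0.1553]
orientation: [3.141, 0.001, -0.559]
force: [0.1, 0.2, -4.1]
width: 0.0328
gripper_force: 62.4
```

Meshed: z is 0.1553 with no contact force. I'll slide it down gently.

apply_moves(
  plan="0 0 1.5 0 0 0 20;0 0 3 0 0 0 20;0 0 4.5 0 0 0 20;0 0 6 0 0 0 20;0 0 7.5 0 0 0 20;0 0 9 0 0 0 20;0 0 10.5 0 0 0 20;0 0 12 0 0 0 20;0 0 13.5 0 0 0 20;0 0 14 0 0 0 20;0 0 14 0 0 0 20",
)

```text
time_s: 26.87
eef_pos: [0.5594, -0.0276, 0.1414]
orientation: [3.141, 0.0, -0.559]
force: [0.1, -1.1, -4.6]
width: 0.0326
gripper_force: 62.4
```

apply_moves(
  plan="0 0 1 0 0 0 20;0 0 2 0 0 0 20;0 0 3 0 0 0 20;0 0 3.5 0 0 0 20;0 0 4 0 0 0 20;0 0 4 0 0 0 20",
)

```text
time_s: 27.37
eef_pos: [0.5597, -0.0277, 0.1385]
orientation: [-3.142, -0.0, -0.559]
force: [-2.6, 0.2, 1.0]
width: 0.0325
gripper_force: 63.0
```

The wheel is at home height (TCP 0.1385 against 0.1387 expected) with light contact. I'll release and withdraw.

apply_moves(
  plan="0 0 -1 0 0 0 20;0 0 -1 0 0 0 45;0 0 -1 0 0 0 70;0 0 -1 0 0 0 80;0 0 -1 0 0 0 80;0 0 -1 0 0 0 80;0 0 -10 0 0 0 80;0 0 -30 0 0 0 80;0 0 -70 0 0 0 80;0 0 -110 0 0 0 80;0 0 -150 0 0 0 80;-80 0 -180 0 0 0 80;-120 0 -180 0 0 0 80;-120 0 -180 0 0 0 80;-120 0 -180 0 0 0 80",
)

```text
time_s: 28.62
eef_pos: [0.4548, 0.0384, 0.3216]
orientation: [-3.138, -0.004, -0.556]
force: [2.1, 0.1, 1.0]
width: 0.0682
gripper_force: 0.0
```

Run:
```python
from h import *
st()
cs={n:env.camera(n) for n in("top","side","wrist")}; rs={}
for n in cs:
    for r in env.regions_of(n,"wheel_mid")[:2]: print(n,"wheel",round(r["score"],2),r["bbox"],at_z(cs[n],r["bbox"][:2],.108)); rs.setdefault(n,r["bbox"][:2])
for n in("top",):
    for t in("cap_mid","tray"):
        for r in env.regions_of(n,t)[:3]: print(n,t,round(r["score"],2),r["bbox"])
print({n:proj(cs[n],[.5577,-.027,.126]).round() for n in cs})
# boss-top / rim check: expected bbox of rim home vs 20mm up
t=np.linspace(0,6.28,60)
for z in(.108,.128):
    P=np.c_[.5577+.069*np.cos(t),-.027+.069*np.sin(t),0*t+z]
    for n in cs: q=proj(cs[n],P); print(z,n,q.min(0).round(1),q.max(0).round(1))
```

```text
t 28.62 p [0.4548 0.0384 0.3216] rpy [-3.1378 -0.0038 -0.556 ] q [-0.03 -0.36  1.94  0.    1.55  2.09] F [2.1 0.1 1. ] T [-0.02 -0.05 -0.03] w 0.0682 0.0
side wheel 0.89 [316.5, 229.6, 60.3, 45.0] [ 0.56050935 -0.02359431  0.108     ]
wrist wheel 0.81 [322.0, 79.0, 149.3, 157.7] [ 0.5595059  -0.02766096  0.108     ]
wrist wheel 0.66 [115.8, 282.1, 51.1, 46.1] [0.50770984 0.26168034 0.108     ]
top cap_mid 0.65 [264.4, 280.8, 19.5, 19.4]
top cap_mid 0.61 [306.4, 320.2, 13.9, 21.0]
top cap_mid 0.59 [195.9, 264.0, 23.2, 22.4]
top tray 0.76 [196.6, 264.4, 54.6, 60.0]
{'top': array([[334., 245.]]), 'side': array([[318., 223.]]), 'wrist': array([[322.,  78.]])}
0.108 top [304.5 218.9] [362.6 275.8]
0.108 side [287.7 207.8] [348.4 251.6]
0.108 wrist [246.1  -2. ] [398.8 158.7]
0.128 top [304.2 216.7] [363.4 274.6]
0.128 side [287.4 201.6] [348.9 245.5]
0.128 wrist [241.4 -10.9] [403.5 159.9]
```

The side view box (rows 207–252) matches the home prediction (208–252), not the 20 mm-high one. The cap is in the tray.

```bash
python3 -c "
from plant import env
print(env.close_job())"
```

```text
the job is handed in; nothing more can be done
None
```

The cap is in the tray, and the handwheel is meshed, fully home on the collar and released; the job was handed in at about 29 s of the 72 s allowed, but no verdict was returned.

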